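# Seat a tube in the drilling fixture and close the toggle clamp

### The arm

A 6-joint arm with a two-finger parallel gripper is mounted at the origin on the work surface. World frame = base frame: x ahead of the robot, y to its left, z up, the work surface at z = 0. Lengths are in mm, angles in rad, forces in N, time in s.
With the tool pointing down it reaches from about 350 to 875 mm from the base axis. Payload 4.2 kg.
Tool frame: the origin (TCP) lies midway between the tips of the shut fingers; the grasp point (between the pads) lies 19 mm behind it; z points along the fingers, y is the line along which they close (so a half turn about z gives the same grasp; the last joint's range is limited). The gripper opens to 85 mm and grips with 20 to 120 N. Pads are 22 mm wide; open, the fingers measure 114 mm over their backs; the gripper's body (76 mm by 85 mm) begins 54 mm behind the grasp point. The pads swing forward as they close: fully open they stand 13 mm farther back than shut.
Start: joints at [1.479, 0.385, 0.008, 0, -1.194, -0.259], TCP at [214.748, 586.926, 231.312] pointing down, gripper open.
Joint ranges: [-3.14, 3.14], [-1.21, 2.06], [-1.07, 1.41], [-3.16, 2.05], [-2.99, -0.16], [-3.1, 3.1]. Speed limits (rad/s): [2.79, 2.79, 3.14, 3.14, 3.14, 3.14].

### API

Orientations are given as a unit quaternion [x, y, z, w].
In Python, from bench import arm gives the robot as it stands.
- The arm moves only by the tool send_rows, never from a script. Its argument "targets" is a list of rows, each an object of numbers: "gripper": the gripper command: -1 is fully open, 1 is shut, values between are in proportion; "x", "y", "z": the shift along the tool's x, y, z in cm; "ax", "ay", "az": the turn, a rotation vector about the tool's x, y, z in degrees. A call has 1 to 5 rows; each row shifts and turns the commanded pose from where the row before left it, along the tool's axes as they then stand; what a row does not reach is not made up. A row lasts 1/12 s, in which the tool goes at most 41.7 mm and 7.16 degrees, less where a joint would pass 70% of its speed; a pose out of reach is approached as far as the arm can. A call is refused whole if a number of a shift passes 4.17 or a number of a turn 7.16, either way. A call with a gripper value outside its range is refused whole. The fingers move at their own pace and stop on an object; the grip force is fixed at half the most. Time passes only in rows, so rows that do not move let the fingers close. It gives the time, the measured TCP pose, the force, the opening and the grip force at its end, in the units of the state.
- arm.read_state(): the state, without advancing time (a new reading comes with each control period).
- arm.get_image(name): name is "side" or "top" or "wrist"; returns (picture, depth): 384x512x3 uint8, red, green, blue; 384x512 float32, mm along the optical axis (not along the pixel's ray), 0 where there is no reading.
- arm.camera_model(name): a dict with "fx", "fy", "cx", "cy" (pixels), "distortion" ([k1, k2, p1, p2, k3] as OpenCV has them; the pictures are not rectified), "cam_to_world" (4x4, takes a point from camera to world coordinates). Camera axes: x right, y down, z forward; pixel columns grow to the right and rows downward; lengths in mm; the calibration is good to about 2 mm. A picture is of the moment at which its call begins: read the wrist's pose just before it. camera_model takes no time and is no camera call; for the wrist camera it gives the pose at the moment of the call.
- arm.job_done(): hands the job in; it is judged then, once.
Trained networks look in the newest picture that a camera, given by its name, has taken for a name from the list of things; names that differ only in an ending like _2 or _b are one class to them, and where a whole thing is asked for, a point or a joint stands for the part that bears it (a point fixed in the world has none). Each returns a list of dicts, best first, with "score" (0 to 1); they miss things now and then, are a little off and sometimes report something else, mostly with a low value. They report only what shows in the picture. A call takes as long as a camera call. They do not tell look-alikes from the thing itself.
- arm.boxes_of(camera, thing): "rect" ([left, top, width, height] in pixels, round what is visible of it).
The state is a dict: "clock": time; "joints": joint angles; "joint_vel": joint speeds; "joint_efforts": joint torques, N m; "position": TCP position; "ee_rot": TCP orientation; "contact_force": force on the tool from outside, world axes, zero at the start; "wrist_torque": the same for the moment, N m; "gripper_width": finger opening in mm; "grasp_force": force on a finger pad.
Only numpy, scipy, OpenCV 4.12 (cv2) and the standard library are available. Lean on these libraries where they do the work, as an engineer would, in place of code of your own. Each camera call takes 0.05 s, during which the arm holds its last target. There are 200 camera calls.

### The job

The cut tube in the drilling fixture has hung up on the spring plungers and lies cocked. With the clamp still open, press the tube down on the plunger side until you can feel that both ends sit solidly on their rests, and only then push the clamp's hand lever all the way down so that the clamp locks on the tube. Leave the tube locked in its nest, and leave the offcut, the try square and the tap wrench beside the fixture where they lie.

Things in the scene. Friction and masses are not known exactly. Their poses are not given: they have to be found in the camera images.
- fixture: Steel drilling fixture fixed to the table, base plate 220 x 220 x 15 mm (x -110..110, y -140..80 from the origin). Origin on the table under the nest's centre, z up, x along the tube. Two rests, tops 25 mm high, at x = +-60, y -30..24 mm; two side stops, face at y = -30, 37 mm high; spring-plunger blocks at x = +-60, y 47..81, 41 mm high; end stop past +x, 45 mm high; clamp on the -y side.
- tube: The workpiece: plain rectangular steel tube 170 x 60 x 40 mm (x, y, z), 0.5 kg, open ends. Origin: centre of its underside; x along it. Seated: level, y = 0 and x within 6 mm of 0 in the fixture's frame, underside 25 mm and top 65 mm above the table. At the start its -y edge is down but its +y lower edge hangs on the plunger noses, about 7 mm too high (tilt 0.12 rad).
- press_a (a point): Point on the tube's top face 60 mm from its middle towards +x, 10 mm in from its +y edge: a good place to press. About 72 mm above the table at the start, 65 mm when seated. On the way down the plungers resist springily with about 4 to 12 N, and the tube can stay part-way down when let go; home on the rest it turns solid (15 to 20 N do no harm). One end may still stand 1 to 4 mm proud when the other is home.
- press_b (a point): The like point on the tube's top face 60 mm from its middle towards -x, 10 mm in from its +y edge.
- nose_b (a point): Centre of the round nose (radius 8 mm, 28 mm above the table) of the spring plunger at the fixture's x = +60 mm, y = 36 mm; its twin is at x = -60 mm. They point to -y and push a seated tube against the side stops with about 6 N each.
- clamp_lever (a joint): Angle of the clamp's hand lever, rad: 1.15 = open (stands steeply, leaning away from the tube), 0 = closed and locked (level, pointing to the fixture's -y). Its axis runs along the fixture's x. Friction mostly holds it where it is left; moving it takes up to 4 N at the grip. Below 0.2 rad the clamp's foot bears on the tube; at about 0.07 rad it clicks over centre, then it locks itself.
- lever_hinge (a point): Centre of the hand lever's hinge, 92 mm above the table, at x = 0, y = -92 mm in the fixture's frame.
- lever_grip (a point): Centre line of the lever's black round grip (19 mm thick), 115 mm from lever_hinge; the grip runs 66 to 142 mm from the hinge. Closed: 92 mm above the table at y = -207 mm in the fixture's frame; open: 197 mm high at y = -139 mm. To close, push the grip's side that faces the tube, away from the tube and down along the arc, until the lever lies level against its stop.
- clamp_arm: The clamp's hinged arm, moved by the lever: 72 mm long, 18 mm wide, with a rubber-capped spindle. Origin on its hinge, 92 mm high at x = 0, y = -62 mm in the fixture's frame. Lever open: it stands up leaning back, end 165 mm high, cap at about y = -50, 160 mm high. Lever closed: it lies level and the cap presses the middle of the tube's top with about 5 N.
- offcut: Bystander: short piece of the same tube, 90 x 60 x 40 mm, lying on the table beyond the fixture's plunger side. Origin at the centre of its underside.
- square: Bystander: steel try square lying flat beyond the fixture's +x end, stock 30 x 100 x 14 mm, blade 135 mm. Origin under the middle of the stock.
- tap_wrench: Bystander: T-handled tap wrench lying on the fixture's -x side, 160 mm long, 100 mm cross bar. Origin near the cross bar, on the table.
Things that resemble listed ones, but are neither listed nor needed, are in the scene too. What is shaped like the tube but purple or yellow is not meant.

How it is judged (in metres and radians):
On the way:
1. the tube is pressed fully down into its nest while the clamp is still open (angle between the z axis of tube and the z axis of fixture, either way round below 0.03 rad and z of each of press_a, press_b in the frame of fixture below 0.0668 m and z of tube in the frame of fixture between 0.0235 and 0.0265 m and y of tube in the frame of fixture between -0.004 and 0.004 m and x of tube in the frame of fixture between -0.012 and 0.012 m and value of joint clamp_lever above 0.8 rad), for 0.3 s.
At the end, for the whole second after the job is handed in: Tube seated before the lever fell below 0.8 rad. At the end it is at rest, level within 0.03 rad, underside within 1.5 mm of the rests, press_a and press_b below 66.8 mm, within 4 mm of the nest line and 12 mm of the middle; lever below 0.06 rad; clamp bears on the tube with over 2 N (angle between the z axis of tube and the z axis of fixture, either way round below 0.03 rad and z of each of press_a, press_b in the frame of fixture below 0.0668 m and z of tube in the frame of fixture between 0.0235 and 0.0265 m and y of tube in the frame of fixture between -0.004 and 0.004 m and x of tube in the frame of fixture between -0.012 and 0.012 m and value of joint clamp_lever below 0.06 rad and contact force between tube and clamp_arm above 2 N and linear speed of tube below 0.01 m/s); the robot touches nothing.
It fails at once if the offcut, square or tap wrench is moved by more than 40 mm (distance of any of offcut, square, tap_wrench from where it was at the start of the episode above 0.04 m).
It also fails if it takes over 58 s, if anything falls off the work surface, if the arm or the gripper's body presses on something with over 40 N, if the wrist force passes 120 N, or if a joint passes its speed limit or range.

## Working session

There is one attempt and no reset: what is moved stays moved. The work goes in short steps, Python scripts to look and compute and a tool call to move; the robot and the scene stay as the last step left them, time stands still between calls to the robot, and variables do not carry over. Pictures are saved under pics/ and viewed, at most 10 in all, crops included, and the job is handed in when it is done.

Besides the shell and the picture viewer there is one more tool, called by a JSON object that holds its "fn" and its "kwargs". send_rows: Moves the arm, as the interface text tells. Its arguments: {"type":"object","properties":{"targets":{"type":"array"}},"required":["targets"]}

```bash
mkdir -p pics
cat > h.py <<'E'
import numpy as np, cv2
from bench import arm
from scipy.spatial.transform import Rotation as R
def K(m): return np.array([[m['fx'],0,m['cx']],[0,m['fy'],m['cy']],[0,0,1]]),np.array(m['distortion'],float)
def cloud(cam):
    m=arm.camera_model(cam); im,d=arm.get_image(cam); k,D=K(m)
    v,u=np.mgrid[:384,:512]; p=np.stack([u,v],-1).reshape(-1,1,2).astype(np.float32)
    n=cv2.undistortPoints(p,k,D).reshape(384,512,2)
    P=np.dstack([n[...,0]*d,n[...,1]*d,d]); T=np.array(m['cam_to_world'])
    W=P@T[:3,:3].T+T[:3,3]; W[d<=0]=np.nan
    return im,W,m
def proj(m,X):
    k,D=K(m); T=np.linalg.inv(np.array(m['cam_to_world']))
    X=np.atleast_2d(X)@T[:3,:3].T+T[:3,3]
    return cv2.projectPoints(X.astype(float),np.zeros(3),np.zeros(3),k,D)[0].reshape(-1,2)
E
python3 - <<'E'
from h import *
s=arm.read_state(); print(s['clock'],s['position'],s['ee_rot'],s['contact_force'])
for c in ['top','side']:
    im,W,m=cloud(c); np.savez(f'{c}.npz',im=im,W=W)
    print(c,np.round(m['cam_to_world'],3).tolist())
    cv2.imwrite(f'pics/{c}0.png',cv2.resize(im[...,::-1],None,fx=1.5,fy=1.5))
    for t in ['fixture','tube','nose_b','lever_grip','clamp_arm','offcut','square','tap_wrench']:
        print(t,[(np.round(r['rect']).tolist(),round(r['score'],2)) for r in arm.boxes_of(c,t)][:4])
E
```

```text
0.0 [214.54454181 586.38307215 230.22001309] [ 9.84641056e-01 -1.74587429e-01 -1.37206406e-04  1.09577046e-03] [-0.29488047  0.31869016  0.60195237]
top [[0.003, -0.999, 0.048, 483.285], [-1.0, -0.003, -0.012, 103.912], [0.012, -0.048, -0.999, 1323.19], [0.0, 0.0, 0.0, 1.0]]
fixture [([196.0, 145.0, 93.0, 81.0], 0.9)]
tube [([298.0, 224.0, 68.0, 30.0], 0.84), ([139.0, 262.0, 52.0, 70.0], 0.77), ([215.0, 154.0, 27.0, 66.0], 0.63)]
nose_b []
lever_grip [([262.0, 172.0, 30.0, 9.0], 0.54)]
clamp_arm [([244.0, 176.0, 22.0, 9.0], 0.66)]
offcut [([145.0, 173.0, 34.0, 34.0], 0.63)]
square [([194.0, 104.0, 64.0, 38.0], 0.66)]
tap_wrench []
side [[0.838, -0.324, 0.439, 195.069], [-0.546, -0.508, 0.666, -450.834], [0.007, -0.798, -0.603, 591.718], [0.0, 0.0, 0.0, 1.0]]
fixture [([210.0, 152.0, 132.0, 112.0], 0.97)]
tube [([244.0, 268.0, 88.0, 97.0], 0.89), ([76.0, 195.0, 85.0, 27.0], 0.83), ([226.0, 168.0, 71.0, 51.0], 0.79), ([210.0, 152.0, 129.0, 110.0], 0.59)]
nose_b []
lever_grip [([284.0, 150.0, 33.0, 52.0], 0.96)]
clamp_arm [([274.0, 156.0, 21.0, 37.0], 0.59)]
offcut [([203.0, 154.0, 42.0, 30.0], 0.75), ([274.0, 155.0, 19.0, 41.0], 0.36)]
square [([310.0, 166.0, 44.0, 39.0], 0.66)]
tap_wrench [([175.0, 217.0, 62.0, 56.0], 0.97), ([309.0, 165.0, 44.0, 40.0], 0.68)]
```

View pics/top0.png

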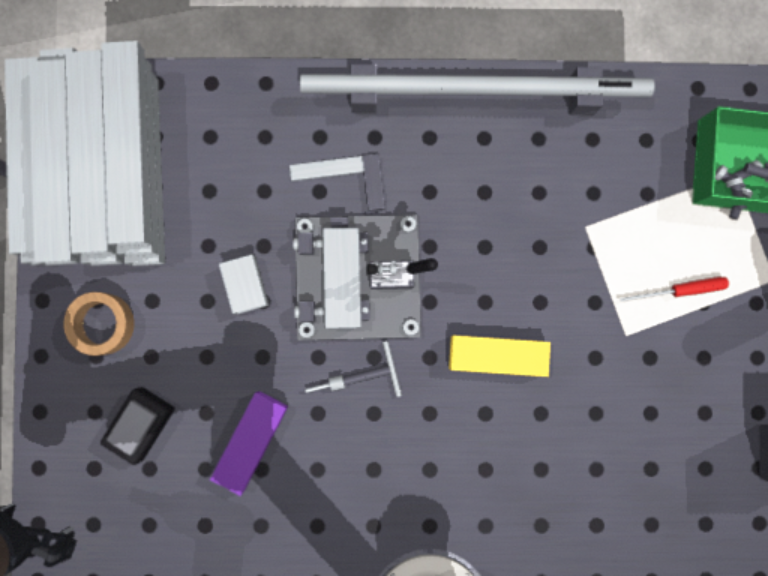

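View pics/side0.png

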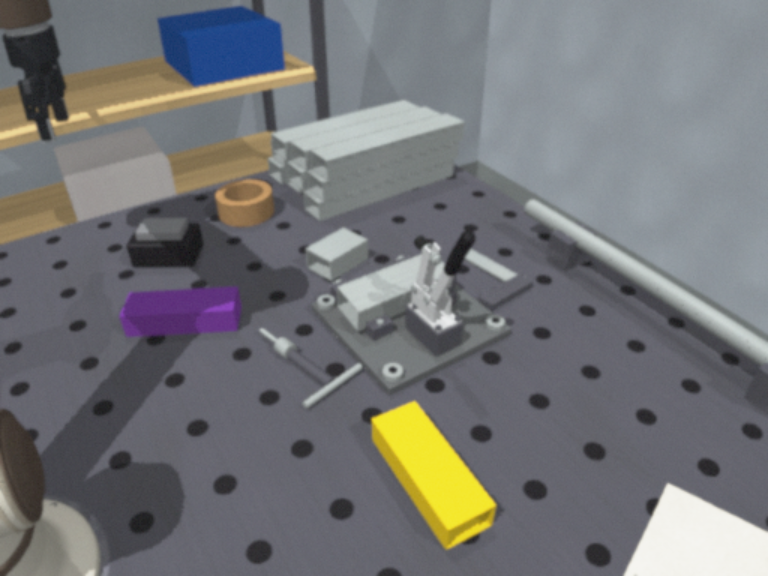

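The tube wanted is the grey one in the fixture, at top picture (341,278) and side picture (390,288). These could be taken for it:
- purple bar at (248,443)
- yellow bar at (500,356)
- grey offcut at (243,284)
- stacked grey stock at (85,150)

By the description it is the grey one held in the fixture. I'll measure it now and check it in a crop.

Run:
```python
from h import *
z=np.load('top.npz'); W=z['W']; im=z['im']
m=arm.camera_model('top')
sub=np.zeros(W.shape[:2],bool); sub[138:232,190:285]=1
def rect(mask,n):
    p=W[mask&sub][:,:2].astype(np.float32); r=cv2.minAreaRect(p); print(n,len(p),np.round(r[0],1),np.round(r[1],1),round(r[2],2)); return r,p
print('table z',np.nanmedian(W[240:300,250:290,2]))
r,p=rect((W[...,2]>9)&(W[...,2]<20),'plate')
g=W[...,2]
t=sub&(g>58)&(g<80); t[:,:213]=0; t[:,242:]=0
r2,p2=rect(t,'tube')
# tube plane
Q=W[t]; A=np.c_[Q[:,:2]-np.median(Q[:,:2],0),np.ones(len(Q))]; print('plane',np.linalg.lstsq(A,Q[:,2],rcond=None)[0])
h=sub&(g>80); Q=W[h]; print('high',len(Q)); 
for c in Q[np.argsort(Q[:,1])][::12]: print(np.round(c,0))
# side view tube/lever
s=np.load('side.npz'); S=s['W']; g=S[...,2]
t=np.zeros(g.shape,bool); t[165:222,222:300]=1; t&=(g>55)&(g<80)
Q=S[t]; print(len(Q)); r3=cv2.minAreaRect(Q[:,:2].astype(np.float32)); print('side tube',r3)
c=cv2.resize(im[135:240,185:300,::-1],None,fx=5,fy=5,interpolation=cv2.INTER_CUBIC)
cv2.imwrite('pics/crop.png',c)
```

```text
table z 0.1836911978864464
plate 3444 [592.1 130.1] [251.  220.4] 1.61
tube 1569 [587.3 156.9] [170.3  61.4] 1.56
plane [-4.14296377e-03  1.11044740e-01  6.81979080e+01]
high 384
[587.  21. 206.]
[591.  24. 209.]
[586.  27. 188.]
[594.  30. 199.]
[599.  32. 199.]
[591.  36. 186.]
[598.  38. 183.]
[602.  42. 169.]
[595.  44. 170.]
[591.  48. 157.]
[582.  53.  92.]
[590.  57. 142.]
[592.  62. 121.]
[579.  66.  98.]
[582.  68.  95.]
[579.  71.  97.]
[580.  73.  92.]
[580.  76.  92.]
[602.  77. 164.]
[600.  80. 164.]
[603.  82. 161.]
[596.  84. 157.]
[596.  87. 159.]
[593.  89. 162.]
[588.  91. 164.]
[601.  94. 150.]
[589.  96. 156.]
[586.  99. 160.]
[609. 101.  95.]
[588. 103. 163.]
[598. 106. 164.]
[588. 110. 164.]
1616
side tube ((588.7560424804688, 108.61720275878906), (170.54971313476562, 154.36973571777344), 1.2524731159210205)
```

View pics/crop.png

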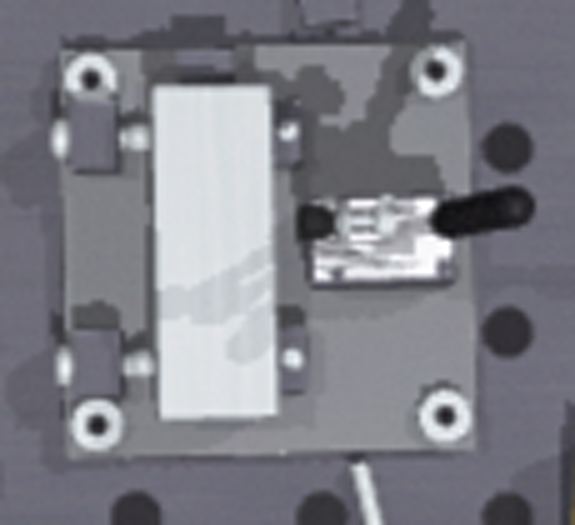

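The crop confirms it: the grey tube sits in the fixture between the plunger noses and the side stops, with the clamp open (cap at crop (316,220), grip at (485,210)). The fixture's yaw is about +1.6°. First I turn the tool to the fixture axes with the gripper shut.

{"fn": "send_rows", "kwargs": {"targets": [{"gripper": 1, "az": 7, "z": -0.2}, {"gripper": 1, "az": 7}, {"gripper": 1, "az": 7}, {"gripper": 1, "az": 7}, {"gripper": 1, "az": 7}]}}

```text
$.targets[0]: bad value
```

{"fn": "send_rows", "kwargs": {"targets": [{"gripper": 1, "az": 7}, {"gripper": 1, "az": 7}, {"gripper": 1, "az": 7}, {"gripper": 1, "az": 7}, {"gripper": 1, "az": 5.3}]}}

```text
$.targets[0]: bad value
```

{"fn": "send_rows", "kwargs": {"targets": [{"gripper": 1, "x": 2, "y": -1.5}, {"gripper": 1, "x": 3, "y": -2.2}, {"gripper": 1, "x": 3, "y": -2.2}, {"gripper": 1, "x": 3, "y": -2.2}, {"gripper": 1, "x": 3, "y": -2.2}]}}

```text
$.targets[0]: bad value
```

{"fn": "send_rows", "kwargs": {"targets": [{"gripper": 1, "x": 3, "y": -2.2}, {"gripper": 1, "x": 3, "y": -2.2}, {"gripper": 1, "x": 3, "y": -2.2}, {"gripper": 1, "x": 3, "y": -2.2}, {"gripper": 1, "x": 3, "y": -2.2}]}}

```text
$.targets[0]: bad value
```

```bash
cat > st.py <<'E'
from h import *
s=arm.read_state(); Rm=R.from_quat(s['ee_rot']); p=np.array(s['position'])
print('t',round(s['clock'],2),'pos',np.round(p,1),'F',np.round(s['contact_force'],1),'w',s['gripper_width'],'tool x,z',np.round(Rm.as_matrix()[:,0],3),np.round(Rm.as_matrix()[:,2],3))
for n,q in {'a':(647,178,95),'b':(527,174.5,95)}.items(): print(n,np.round(Rm.inv().apply(np.array(q)-p)/10,2))
E
python3 st.py
```

```text
t 0.9 pos [214.8 586.9 231.3] F [-0.6  0.2  0.2] w 85.58785902059442 tool x,z [ 0.939 -0.344 -0.   ] [-0.  0. -1.]
a [54.65 23.55 13.63]
b [43.5  28.   13.63]
```

{"fn": "send_rows", "kwargs": {"targets": [{"gripper": 1, "x": 0, "y": 0, "z": 0, "ax": 0, "ay": 0, "az": 7}, {"gripper": 1, "x": 0, "y": 0, "z": 0, "ax": 0, "ay": 0, "az": 7}, {"gripper": 1, "x": 0, "y": 0, "z": 0, "ax": 0, "ay": 0, "az": 7}, {"gripper": 1, "x": 0, "y": 0, "z": 0, "ax": 0, "ay": 0, "az": 7}, {"gripper": 1, "x": 0, "y": 0, "z": 0, "ax": 0, "ay": 0, "az": 7}]}}

```text
clock: 1.32
position: [214.7, 586.9, 231.3]
ee_rot: [0.885, -0.465, -0.0, -0.0]
contact_force: [0.0, 0.3, -0.3]
gripper_width: 25.3
grasp_force: 0.0
```

{"fn": "send_rows", "kwargs": {"targets": [{"gripper": 1, "x": 0, "y": 0, "z": 0, "ax": 0, "ay": 0, "az": 7}, {"gripper": 1, "x": 0, "y": 0, "z": 0, "ax": 0, "ay": 0, "az": 7}, {"gripper": 1, "x": 0, "y": 0, "z": 0, "ax": 0, "ay": 0, "az": 7}, {"gripper": 1, "x": 0, "y": 0, "z": 0, "ax": 0, "ay": 0, "az": 7}, {"gripper": 1, "x": 0, "y": 0, "z": 0, "ax": 0, "ay": 0, "az": 5.3}]}}

```text
clock: 1.73
position: [214.7, 586.9, 231.3]
ee_rot: [0.715, -0.699, -0.0, -0.0]
contact_force: [0.0, -0.4, 0.2]
gripper_width: -0.3
grasp_force: 0.0
```

{"fn": "send_rows", "kwargs": {"targets": [{"gripper": 1, "x": 2, "y": -1.5, "z": 0, "ax": 0, "ay": 0, "az": 0}, {"gripper": 1, "x": 3, "y": -2.2, "z": 0, "ax": 0, "ay": 0, "az": 0}, {"gripper": 1, "x": 3, "y": -2.2, "z": 0, "ax": 0, "ay": 0, "az": 0}, {"gripper": 1, "x": 3, "y": -2.2, "z": 0, "ax": 0, "ay": 0, "az": 0}, {"gripper": 1, "x": 3, "y": -2.2, "z": 0, "ax": 0, "ay": 0, "az": 0}]}}

```text
clock: 2.15
position: [322.3, 448.5, 231.4]
ee_rot: [0.717, -0.697, -0.0, -0.0]
contact_force: [1.4, -0.1, 0.5]
gripper_width: -0.0
grasp_force: 0.0
```

{"fn": "send_rows", "kwargs": {"targets": [{"gripper": 1, "x": 3, "y": -2.2, "z": 0, "ax": 0, "ay": 0, "az": 0}, {"gripper": 1, "x": 3, "y": -2.2, "z": 0, "ax": 0, "ay": 0, "az": 0}, {"gripper": 1, "x": 3, "y": -2.2, "z": 0, "ax": 0, "ay": 0, "az": 0}, {"gripper": 1, "x": 3, "y": -2.2, "z": 0, "ax": 0, "ay": 0, "az": 0}, {"gripper": 1, "x": 0, "y": 0, "z": 0, "ax": 0, "ay": 0, "az": 0}]}}

```text
clock: 2.57
position: [415.3, 328.1, 231.6]
ee_rot: [0.715, -0.699, 0.0, 0.0]
contact_force: [-0.6, 0.4, 0.3]
gripper_width: -0.2
grasp_force: 0.0
```

```bash
python3 st.py
```

```text
t 2.57 pos [415.3 328.1 231.6] F [-0.6  0.4  0.3] w -0.2258733546156131 tool x,z [ 0.022 -1.     0.001] [ 0.    -0.001 -1.   ]
a [ 15.5  -22.83  13.68]
b [ 15.59 -10.83  13.68]
```

{"fn": "send_rows", "kwargs": {"targets": [{"gripper": 1, "x": 3.1, "y": -2.2, "z": 0, "ax": 0, "ay": 0, "az": 0}, {"gripper": 1, "x": 3.1, "y": -2.2, "z": 0, "ax": 0, "ay": 0, "az": 0}, {"gripper": 1, "x": 3.1, "y": -2.2, "z": 1, "ax": 0, "ay": 0, "az": 0}, {"gripper": 1, "x": 3.1, "y": -2.2, "z": 1, "ax": 0, "ay": 0, "az": 0}, {"gripper": 1, "x": 3.1, "y": -2, "z": 1, "ax": 0, "ay": 0, "az": 0}]}}

```text
clock: 2.98
position: [526.3, 179.3, 201.4]
ee_rot: [0.717, -0.697, 0.0, -0.001]
contact_force: [1.1, 0.9, 0.5]
gripper_width: 0.3
grasp_force: 0.0
```

{"fn": "send_rows", "kwargs": {"targets": [{"gripper": 1, "x": 0, "y": 0, "z": 3, "ax": 0, "ay": 0, "az": 0}, {"gripper": 1, "x": 0, "y": 0, "z": 3, "ax": 0, "ay": 0, "az": 0}, {"gripper": 1, "x": 0, "y": 0, "z": 3, "ax": 0, "ay": 0, "az": 0}, {"gripper": 1, "x": 0, "y": 0, "z": 2, "ax": 0, "ay": 0, "az": 0}, {"gripper": 1, "x": 0, "y": 0, "z": 0.5, "ax": 0, "ay": 0, "az": 0}]}}

```text
clock: 3.4
position: [523.0, 179.1, 82.6]
ee_rot: [0.717, -0.698, -0.001, 0.004]
contact_force: [0.5, 0.2, -0.9]
gripper_width: 0.0
grasp_force: 0.0
```

Run:
```python
import st
from h import *
im,W,m=cloud('wrist'); cv2.imwrite('pics/w1.png',im[...,::-1])
```

```text
t 3.4 pos [523.  179.1  82.6] F [ 0.5  0.2 -0.9] w 0.02063913185940916 tool x,z [ 0.027 -1.     0.003] [-0.007 -0.004 -1.   ]
a [  0.45 -12.38  -1.32]
b [ 0.47 -0.38 -1.24]
```

View pics/w1.png

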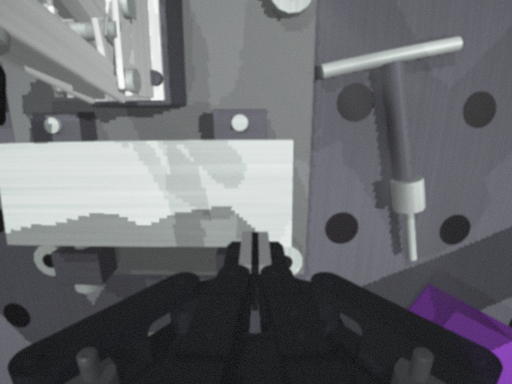

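The wrist view shows the shut fingertips at (258,235), just inside the tube's +y edge (row 247) near its -x end, with the tap wrench clear at right. Now I press at b.

{"fn": "send_rows", "kwargs": {"targets": [{"gripper": 1, "x": 0.2, "y": -0.2, "z": 0.4, "ax": 0, "ay": 0, "az": 0}, {"gripper": 1, "x": 0, "y": 0, "z": 0.3, "ax": 0, "ay": 0, "az": 0}, {"gripper": 1, "x": 0, "y": 0, "z": 0.2, "ax": 0, "ay": 0, "az": 0}, {"gripper": 1, "x": 0, "y": 0, "z": 0.2, "ax": 0, "ay": 0, "az": 0}, {"gripper": 1, "x": 0, "y": 0, "z": 0.1, "ax": 0, "ay": 0, "az": 0}]}}

```text
clock: 3.87
position: [527.6, 178.8, 74.9]
ee_rot: [0.717, -0.697, 0.0, -0.001]
contact_force: [0.3, -0.4, -0.5]
gripper_width: -0.2
grasp_force: 0.0
```

{"fn": "send_rows", "kwargs": {"targets": [{"gripper": 1, "x": 0, "y": 0, "z": 0.2, "ax": 0, "ay": 0, "az": 0}, {"gripper": 1, "x": 0, "y": 0, "z": 0.2, "ax": 0, "ay": 0, "az": 0}, {"gripper": 1, "x": 0, "y": 0, "z": 0, "ax": 0, "ay": 0, "az": 0}]}}

```text
clock: 4.12
position: [527.7, 179.2, 71.3]
ee_rot: [0.717, -0.697, 0.0, -0.001]
contact_force: [-2.4, 1.1, 2.8]
gripper_width: -0.2
grasp_force: 1.9
```

{"fn": "send_rows", "kwargs": {"targets": [{"gripper": 1, "x": 0, "y": 0, "z": 0.2, "ax": 0, "ay": 0, "az": 0}, {"gripper": 1, "x": 0, "y": 0, "z": 0.1, "ax": 0, "ay": 0, "az": 0}, {"gripper": 1, "x": 0, "y": 0, "z": 0, "ax": 0, "ay": 0, "az": 0}]}}

```text
clock: 4.37
position: [528.1, 180.0, 68.9]
ee_rot: [0.717, -0.697, 0.0, -0.002]
contact_force: [-0.7, 2.7, 3.6]
gripper_width: 0.1
grasp_force: 2.0
```

{"fn": "send_rows", "kwargs": {"targets": [{"gripper": 1, "x": 0, "y": 0, "z": 0.2, "ax": 0, "ay": 0, "az": 0}, {"gripper": 1, "x": 0, "y": 0, "z": 0, "ax": 0, "ay": 0, "az": 0}]}}

```text
clock: 4.53
position: [527.6, 179.1, 65.8]
ee_rot: [0.717, -0.697, 0.0, -0.001]
contact_force: [-0.1, 0.6, -0.1]
gripper_width: 0.1
grasp_force: 0.0
```

{"fn": "send_rows", "kwargs": {"targets": [{"gripper": 1, "x": 0, "y": 0, "z": 0.15, "ax": 0, "ay": 0, "az": 0}, {"gripper": 1, "x": 0, "y": 0, "z": 0, "ax": 0, "ay": 0, "az": 0}]}}

```text
clock: 4.7
position: [527.6, 179.0, 65.1]
ee_rot: [0.717, -0.697, 0.0, -0.001]
contact_force: [-3.0, 1.0, 8.7]
gripper_width: 0.1
grasp_force: 4.2
```

{"fn": "send_rows", "kwargs": {"targets": [{"gripper": 1, "x": 0, "y": 0, "z": 0.1, "ax": 0, "ay": 0, "az": 0}, {"gripper": 1, "x": 0, "y": 0, "z": 0, "ax": 0, "ay": 0, "az": 0}]}}

```text
clock: 4.87
position: [527.6, 179.0, 65.0]
ee_rot: [0.717, -0.697, 0.0, -0.001]
contact_force: [-5.8, 1.6, 13.9]
gripper_width: -0.3
grasp_force: 6.9
```

End b is solid at 65.0 mm. Next is end a.

{"fn": "send_rows", "kwargs": {"targets": [{"gripper": 1, "x": 0, "y": 0, "z": -1.5, "ax": 0, "ay": 0, "az": 0}, {"gripper": 1, "x": 0, "y": -3, "z": -1, "ax": 0, "ay": 0, "az": 0}, {"gripper": 1, "x": 0, "y": -3, "z": 0, "ax": 0, "ay": 0, "az": 0}, {"gripper": 1, "x": 0, "y": -3, "z": 0, "ax": 0, "ay": 0, "az": 0}, {"gripper": 1, "x": 0, "y": -3, "z": 0.5, "ax": 0, "ay": 0, "az": 0}]}}

```text
clock: 5.28
position: [649.0, 181.8, 83.9]
ee_rot: [0.717, -0.697, 0.0, -0.001]
contact_force: [0.4, 0.8, -0.3]
gripper_width: -0.0
grasp_force: 0.0
```

{"fn": "send_rows", "kwargs": {"targets": [{"gripper": 1, "x": 0, "y": 0, "z": 0.7, "ax": 0, "ay": 0, "az": 0}, {"gripper": 1, "x": 0, "y": 0, "z": 0.2, "ax": 0, "ay": 0, "az": 0}, {"gripper": 1, "x": 0, "y": 0, "z": 0.2, "ax": 0, "ay": 0, "az": 0}, {"gripper": 1, "x": 0, "y": 0, "z": 0, "ax": 0, "ay": 0, "az": 0}]}}

```text
clock: 5.62
position: [645.8, 181.4, 71.0]
ee_rot: [0.717, -0.697, -0.0, 0.001]
contact_force: [0.4, -0.7, 0.3]
gripper_width: -0.0
grasp_force: 0.0
```

{"fn": "send_rows", "kwargs": {"targets": [{"gripper": 1, "x": 0, "y": 0, "z": 0.2, "ax": 0, "ay": 0, "az": 0}, {"gripper": 1, "x": 0, "y": 0, "z": 0, "ax": 0, "ay": 0, "az": 0}]}}

```text
clock: 5.78
position: [646.5, 182.0, 70.1]
ee_rot: [0.717, -0.697, -0.0, 0.0]
contact_force: [0.2, -1.1, -0.4]
gripper_width: 0.4
grasp_force: 0.0
```

{"fn": "send_rows", "kwargs": {"targets": [{"gripper": 1, "x": 0, "y": 0, "z": 0.2, "ax": 0, "ay": 0, "az": 0}, {"gripper": 1, "x": 0, "y": 0, "z": 0, "ax": 0, "ay": 0, "az": 0}]}}

```text
clock: 5.95
position: [646.9, 182.0, 68.0]
ee_rot: [0.717, -0.697, -0.0, -0.0]
contact_force: [0.9, -0.4, -0.8]
gripper_width: -0.3
grasp_force: 0.0
```

{"fn": "send_rows", "kwargs": {"targets": [{"gripper": 1, "x": 0, "y": 0, "z": 0.2, "ax": 0, "ay": 0, "az": 0}, {"gripper": 1, "x": 0, "y": 0, "z": 0, "ax": 0, "ay": 0, "az": 0}]}}

```text
clock: 6.12
position: [647.0, 181.9, 65.6]
ee_rot: [0.717, -0.697, -0.0, 0.0]
contact_force: [-0.0, 0.8, -0.1]
gripper_width: 0.1
grasp_force: 0.0
```

{"fn": "send_rows", "kwargs": {"targets": [{"gripper": 1, "x": 0, "y": 0, "z": 0.15, "ax": 0, "ay": 0, "az": 0}, {"gripper": 1, "x": 0, "y": 0, "z": 0, "ax": 0, "ay": 0, "az": 0}]}}

```text
clock: 6.28
position: [647.3, 181.9, 65.2]
ee_rot: [0.717, -0.697, 0.0, -0.0]
contact_force: [-2.5, 0.0, 4.2]
gripper_width: -0.0
grasp_force: 2.0
```

{"fn": "send_rows", "kwargs": {"targets": [{"gripper": 1, "x": 0, "y": 0, "z": 0.1, "ax": 0, "ay": 0, "az": 0}, {"gripper": 1, "x": 0, "y": 0, "z": 0, "ax": 0, "ay": 0, "az": 0}]}}

```text
clock: 6.45
position: [647.3, 181.9, 65.1]
ee_rot: [0.717, -0.697, 0.0, -0.0]
contact_force: [-3.5, 0.4, 8.0]
gripper_width: -0.0
grasp_force: 4.0
```

{"fn": "send_rows", "kwargs": {"targets": [{"gripper": 1, "x": 0, "y": 0, "z": 0.15, "ax": 0, "ay": 0, "az": 0}, {"gripper": 1, "x": 0, "y": 0, "z": 0, "ax": 0, "ay": 0, "az": 0}]}}

```text
clock: 6.62
position: [647.4, 181.9, 65.1]
ee_rot: [0.717, -0.697, 0.001, -0.0]
contact_force: [-5.5, -0.1, 14.2]
gripper_width: -0.1
grasp_force: 6.8
```

{"fn": "send_rows", "kwargs": {"targets": [{"gripper": 1, "x": 0, "y": 0, "z": -1.6, "ax": 0, "ay": 0, "az": 0}, {"gripper": 1, "x": 0, "y": 3, "z": -0.5, "ax": 0, "ay": 0, "az": 0}, {"gripper": 1, "x": 0, "y": 3, "z": 0, "ax": 0, "ay": 0, "az": 0}, {"gripper": 1, "x": 0, "y": 3, "z": 0, "ax": 0, "ay": 0, "az": 0}, {"gripper": 1, "x": 0, "y": 3, "z": 0.5, "ax": 0, "ay": 0, "az": 0}]}}

```text
clock: 7.03
position: [526.8, 178.6, 78.5]
ee_rot: [0.717, -0.697, 0.0, -0.001]
contact_force: [-0.1, 1.8, 0.6]
gripper_width: -0.0
grasp_force: 0.0
```

{"fn": "send_rows", "kwargs": {"targets": [{"gripper": 1, "x": 0, "y": 0, "z": 1, "ax": 0, "ay": 0, "az": 0}, {"gripper": 1, "x": 0, "y": 0, "z": 0.3, "ax": 0, "ay": 0, "az": 0}, {"gripper": 1, "x": 0, "y": 0, "z": 0, "ax": 0, "ay": 0, "az": 0}]}}

```text
clock: 7.28
position: [526.9, 178.6, 65.2]
ee_rot: [0.717, -0.697, -0.0, 0.0]
contact_force: [0.6, -0.2, -0.2]
gripper_width: 0.1
grasp_force: 0.0
```

Both ends feel solid. I'll lift clear and check with the top camera.

{"fn": "send_rows", "kwargs": {"targets": [{"gripper": 1, "x": 0, "y": 0, "z": -3, "ax": 0, "ay": 0, "az": 0}, {"gripper": 1, "x": -2, "y": 2, "z": -4, "ax": 0, "ay": 0, "az": 0}, {"gripper": 1, "x": -3, "y": 2, "z": -4, "ax": 0, "ay": 0, "az": 0}, {"gripper": 1, "x": -3, "y": 2, "z": -4, "ax": 0, "ay": 0, "az": 0}, {"gripper": 1, "x": -3, "y": 2, "z": -4, "ax": 0, "ay": 0, "az": 0}]}}

```text
clock: 7.7
position: [461.7, 264.3, 223.4]
ee_rot: [0.717, -0.698, 0.0, -0.001]
contact_force: [0.9, 1.0, -0.8]
gripper_width: 0.2
grasp_force: 0.0
```

Run:
```python
import st
from h import *
im,W,m=cloud('top'); g=W[...,2]
t=np.zeros(g.shape,bool); t[150:222,213:243]=1; t&=(g>55)&(g<80)
Q=W[t]; r=cv2.minAreaRect(Q[:,:2].astype(np.float32)); print(r,len(Q))
A=np.c_[Q[:,:2]-np.mean(Q[:,:2],0),np.ones(len(Q))]; print('plane',np.linalg.lstsq(A,Q[:,2],rcond=None)[0])
# plate outline edges
h=np.zeros(g.shape,bool); h[165:195,240:300]=1; h&=(g>110)
Q=W[h]; a=Q[Q[:,1]<62]; 
A=np.c_[a[:,1],np.ones(len(a))]; print('lever x(y)',np.linalg.lstsq(A,a[:,0],rcond=None)[0], 'at y=25:',np.polyval(np.polyfit(a[:,1],a[:,0],1),25),len(a), 'z(y)',np.polyfit(a[:,1],a[:,2],1))
p=(g>9)&(g<20); c=np.zeros(g.shape,bool); c[138:232,190:285]=1
P=W[p&c]; print('plate y range',[np.round(np.percentile(P[abs(P[:,0]-x)<12][:,1],[.5,99.5]),1) for x in (510,670)],'x range',[np.round(np.percentile(P[abs(P[:,1]-y)<12][:,0],[.5,99.5]),1) for y in (40,200)])
cv2.imwrite('pics/crop2.png',cv2.resize(im[135:240,185:300,::-1],None,fx=4,fy=4,interpolation=cv2.INTER_CUBIC))
```

```text
t 7.7 pos [461.7 264.3 223.4] F [ 0.9  1.  -0.8] w 0.16819689844149302 tool x,z [ 0.027 -1.    -0.001] [ 0.001  0.001 -1.   ]
a [  9.13 -18.28  12.85]
b [ 9.16 -6.27 12.84]
((587.3568115234375, 160.00494384765625), (170.35040283203125, 60.34020233154297), 1.5603281259536743) 1550
plane [-7.24786862e-04 -3.52875414e-03  6.46381497e+01]
lever x(y) [-2.93207028e-02  5.95489255e+02] at y=25: 594.7562371537792 185 z(y) [ -1.87346173 247.43305043]
plate y range [array([ 20. , 236.4]), array([ 22.8, 240.4])] x range [array([486.8, 704.6]), array([481. , 698.9])]
```

View pics/crop2.png

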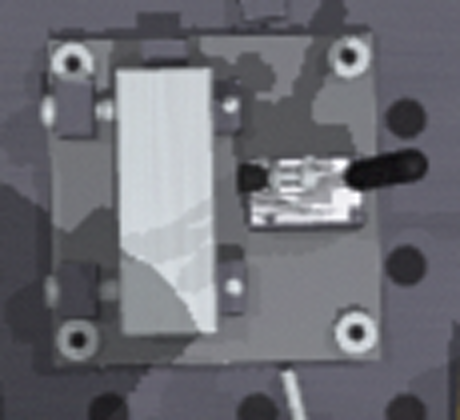

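The tube is now level (plane slope below 0.004) with its top at 64.6 mm and its axis at y=160, which is the nest line. The clamp is still open, with the grip at crop (388,168). Next I go to the tube-facing side of the lever.

{"fn": "send_rows", "kwargs": {"targets": [{"gripper": 1, "x": 3.5, "y": -2.1, "z": -0.5, "ax": 0, "ay": 0, "az": 0}, {"gripper": 1, "x": 3.5, "y": -2.1, "z": 0, "ax": 0, "ay": 0, "az": 0}, {"gripper": 1, "x": 3.5, "y": -2.1, "z": 0, "ax": 0, "ay": 0, "az": 0}, {"gripper": 1, "x": 3.5, "y": -2.1, "z": 0, "ax": 0, "ay": 0, "az": 0}, {"gripper": 1, "x": 3.5, "y": -2.1, "z": 0, "ax": 0, "ay": 0, "az": 0}]}}

```text
clock: 8.17
position: [573.2, 89.8, 226.8]
ee_rot: [0.717, -0.697, 0.0, -0.001]
contact_force: [-0.3, 0.5, -0.7]
gripper_width: -0.2
grasp_force: 0.0
```

{"fn": "send_rows", "kwargs": {"targets": [{"gripper": 1, "x": 3.3, "y": -2.1, "z": 0, "ax": 0, "ay": 0, "az": 0}, {"gripper": 1, "x": 0, "y": 0, "z": 1, "ax": 0, "ay": 0, "az": 0}, {"gripper": 1, "x": 0, "y": 0, "z": 1, "ax": 0, "ay": 0, "az": 0}, {"gripper": 1, "x": 0, "y": 0, "z": 1, "ax": 0, "ay": 0, "az": 0}, {"gripper": 1, "x": 0, "y": 0, "z": 0.2, "ax": 0, "ay": 0, "az": 0}]}}

```text
clock: 8.58
position: [591.8, 59.3, 191.8]
ee_rot: [0.717, -0.697, -0.001, 0.002]
contact_force: [-0.8, -0.4, -0.4]
gripper_width: -0.0
grasp_force: 0.0
```

```bash
cat > lv.py <<'E'
from h import *
s=arm.read_state(); Rm=R.from_quat(s['ee_rot']); p=np.array(s['position'])
c,q=np.cos(.0275),np.sin(.0275); d=p-[591,160,0]
print('local',np.round([c*d[0]+q*d[1],-q*d[0]+c*d[1],d[2]],1),'t',round(s['clock'],2),np.round(s['contact_force'],1))
E
python3 lv.py
python3 - <<'E'
import numpy as np
for r,th in [(115,1.15),(114,1.0),(113,.85),(112,.7),(111,.55),(110,.4),(110,.25),(110,.12),(110,.05),(110,0)]:
    print(th,round(-92-r*np.cos(th)+9.5*np.sin(th)+11,1),round(92+r*np.sin(th)+9.5*np.cos(th),1))
E
```

```text
local [  -2.  -100.6  191.8] t 8.58 [-0.8 -0.4 -0.4]
1.15 -119.3 200.8
1.0 -134.6 193.1
0.85 -148.4 183.2
0.7 -160.5 171.4
0.55 -170.7 158.1
0.4 -178.6 143.6
0.25 -185.2 128.4
0.12 -189.1 114.6
0.05 -190.4 107.0
0 -191.0 101.5
```

{"fn": "send_rows", "kwargs": {"targets": [{"gripper": 1, "x": 1.2, "y": -0.2, "z": 0, "ax": 0, "ay": 0, "az": 0}, {"gripper": 1, "x": 1, "y": 0, "z": 0, "ax": 0, "ay": 0, "az": 0}, {"gripper": 1, "x": 0.7, "y": 0, "z": 0, "ax": 0, "ay": 0, "az": 0}, {"gripper": 1, "x": 0.7, "y": 0, "z": 0, "ax": 0, "ay": 0, "az": 0}, {"gripper": 1, "x": 0, "y": 0, "z": 0, "ax": 0, "ay": 0, "az": 0}]}}

```text
clock: 9.0
position: [596.4, 22.0, 195.4]
ee_rot: [0.717, -0.697, 0.0, -0.0]
contact_force: [0.5, 0.4, 0.1]
gripper_width: 0.2
grasp_force: 0.1
```

{"fn": "send_rows", "kwargs": {"targets": [{"gripper": 1, "x": 0.7, "y": 0, "z": 0.4, "ax": 0, "ay": 0, "az": 0}, {"gripper": 1, "x": 0.7, "y": 0, "z": 0.5, "ax": 0, "ay": 0, "az": 0}, {"gripper": 1, "x": 0.6, "y": 0, "z": 0.6, "ax": 0, "ay": 0, "az": 0}, {"gripper": 1, "x": 0.6, "y": 0, "z": 0.6, "ax": 0, "ay": 0, "az": 0}, {"gripper": 1, "x": 0, "y": 0, "z": 0, "ax": 0, "ay": 0, "az": 0}]}}

```text
clock: 9.42
position: [595.8, -4.4, 171.6]
ee_rot: [0.716, -0.698, -0.001, 0.002]
contact_force: [-1.9, -0.5, -0.0]
gripper_width: 0.1
grasp_force: 0.0
```

```bash
python3 lv.py
```

```text
local [   0.3 -164.5  171.6] t 9.42 [-1.9 -0.5 -0. ]
```

Run:
```python
from h import *
im,W,m=cloud('side'); cv2.imwrite('pics/s2.png',cv2.resize(im[130:270,200:360,::-1],None,fx=4,fy=4,interpolation=cv2.INTER_CUBIC))
```

```text
(no output)
```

View pics/s2.png

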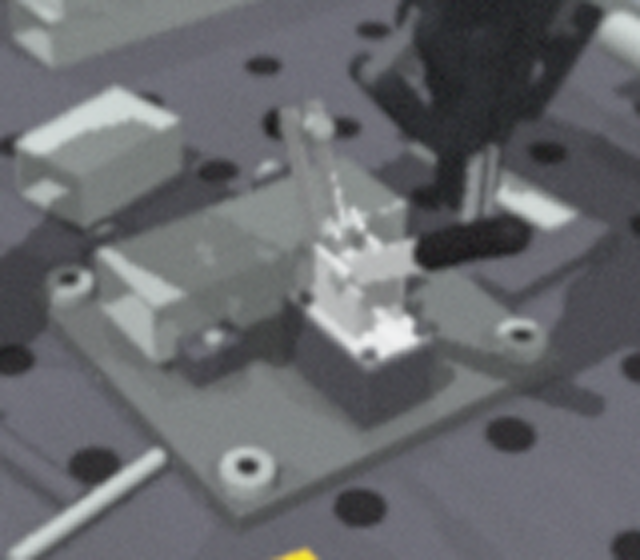

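The lever has swung well down with its grip at crop (470,243). The fingertips at (482,200) are above it, and the tube sits level. I continue down.

{"fn": "send_rows", "kwargs": {"targets": [{"gripper": 1, "x": 0.7, "y": 0, "z": 1, "ax": 0, "ay": 0, "az": 0}, {"gripper": 1, "x": 0.6, "y": 0, "z": 1, "ax": 0, "ay": 0, "az": 0}, {"gripper": 1, "x": 0.5, "y": 0, "z": 1, "ax": 0, "ay": 0, "az": 0}, {"gripper": 1, "x": 0.4, "y": 0, "z": 1, "ax": 0, "ay": 0, "az": 0}, {"gripper": 1, "x": 0, "y": 0, "z": 0, "ax": 0, "ay": 0, "az": 0}]}}

```text
clock: 9.88
position: [595.6, -26.0, 130.2]
ee_rot: [0.716, -0.698, -0.002, 0.002]
contact_force: [-0.6, -0.2, -0.7]
gripper_width: -0.1
grasp_force: 0.0
```

{"fn": "send_rows", "kwargs": {"targets": [{"gripper": 1, "x": 0.2, "y": 0, "z": 0.7, "ax": 0, "ay": 0, "az": 0}, {"gripper": 1, "x": 0.2, "y": 0, "z": 0.6, "ax": 0, "ay": 0, "az": 0}, {"gripper": 1, "x": 0, "y": 0, "z": 0, "ax": 0, "ay": 0, "az": 0}]}}

```text
clock: 10.13
position: [597.4, -29.2, 119.6]
ee_rot: [0.717, -0.697, -0.0, 0.0]
contact_force: [-0.6, 0.0, -0.1]
gripper_width: -0.0
grasp_force: 0.0
```

```bash
python3 lv.py
```

```text
local [   1.2 -189.3  119.6] t 10.13 [-0.6  0.  -0.1]
```

{"fn": "send_rows", "kwargs": {"targets": [{"gripper": 1, "x": 0.2, "y": 0, "z": 0.4, "ax": 0, "ay": 0, "az": 0}, {"gripper": 1, "x": 0, "y": 0, "z": 0.4, "ax": 0, "ay": 0, "az": 0}, {"gripper": 1, "x": 0, "y": 0, "z": 0, "ax": 0, "ay": 0, "az": 0}]}}

```text
clock: 10.38
position: [597.9, -31.0, 112.3]
ee_rot: [0.717, -0.697, 0.0, -0.0]
contact_force: [0.9, -0.1, 0.3]
gripper_width: 0.1
grasp_force: 0.2
```

{"fn": "send_rows", "kwargs": {"targets": [{"gripper": 1, "x": 0, "y": 0, "z": 0.3, "ax": 0, "ay": 0, "az": 0}, {"gripper": 1, "x": 0, "y": 0, "z": 0.3, "ax": 0, "ay": 0, "az": 0}, {"gripper": 1, "x": 0, "y": 0, "z": 0, "ax": 0, "ay": 0, "az": 0}]}}

```text
clock: 10.63
position: [597.5, -30.9, 106.1]
ee_rot: [0.717, -0.697, -0.0, 0.0]
contact_force: [-0.3, 0.2, -0.2]
gripper_width: -0.2
grasp_force: 0.1
```

{"fn": "send_rows", "kwargs": {"targets": [{"gripper": 1, "x": 0, "y": 0, "z": 0.3, "ax": 0, "ay": 0, "az": 0}, {"gripper": 1, "x": 0, "y": 0, "z": 0, "ax": 0, "ay": 0, "az": 0}]}}

```text
clock: 10.8
position: [597.4, -30.9, 103.0]
ee_rot: [0.717, -0.697, -0.0, 0.0]
contact_force: [0.2, -1.0, -0.1]
gripper_width: 0.0
grasp_force: 0.0
```

Now down to the stop, pressing until it feels solid.

{"fn": "send_rows", "kwargs": {"targets": [{"gripper": 1, "x": 0, "y": 0, "z": 0.2, "ax": 0, "ay": 0, "az": 0}, {"gripper": 1, "x": 0, "y": 0, "z": 0, "ax": 0, "ay": 0, "az": 0}]}}

```text
clock: 10.97
position: [597.7, -30.9, 102.4]
ee_rot: [0.717, -0.697, 0.0, 0.0]
contact_force: [-1.7, 0.0, 5.1]
gripper_width: -0.0
grasp_force: 2.3
```

{"fn": "send_rows", "kwargs": {"targets": [{"gripper": 1, "x": 0, "y": 0, "z": 0.15, "ax": 0, "ay": 0, "az": 0}, {"gripper": 1, "x": 0, "y": 0, "z": 0, "ax": 0, "ay": 0, "az": 0}]}}

```text
clock: 11.13
position: [597.7, -30.9, 102.2]
ee_rot: [0.717, -0.697, 0.0, 0.0]
contact_force: [-4.5, 0.9, 10.3]
gripper_width: 0.0
grasp_force: 5.4
```

{"fn": "send_rows", "kwargs": {"targets": [{"gripper": 1, "x": 0, "y": 0, "z": 0.2, "ax": 0, "ay": 0, "az": 0}, {"gripper": 1, "x": 0, "y": 0, "z": 0, "ax": 0, "ay": 0, "az": 0}]}}

```text
clock: 11.3
position: [597.8, -30.9, 102.0]
ee_rot: [0.717, -0.697, 0.001, -0.0]
contact_force: [-6.6, 1.5, 18.9]
gripper_width: -0.3
grasp_force: 9.4
```

{"fn": "send_rows", "kwargs": {"targets": [{"gripper": 1, "x": 0, "y": 0, "z": -1, "ax": 0, "ay": 0, "az": 0}, {"gripper": 1, "x": 0, "y": 0, "z": -3, "ax": 0, "ay": 0, "az": 0}, {"gripper": 1, "x": 2, "y": 2, "z": -4, "ax": 0, "ay": 0, "az": 0}, {"gripper": 1, "x": 3, "y": 2, "z": -2, "ax": 0, "ay": 0, "az": 0}, {"gripper": 1, "x": 3, "y": 2, "z": 0, "ax": 0, "ay": 0, "az": 0}]}}

```text
clock: 11.72
position: [545.4, -109.8, 197.3]
ee_rot: [0.718, -0.696, 0.004, -0.003]
contact_force: [1.2, -0.6, 1.1]
gripper_width: 0.3
grasp_force: 0.0
```

{"fn": "send_rows", "kwargs": {"targets": [{"gripper": 1, "x": 3, "y": 2, "z": 0, "ax": 0, "ay": 0, "az": 0}, {"gripper": 1, "x": 3, "y": 2, "z": 0, "ax": 0, "ay": 0, "az": 0}, {"gripper": 1, "x": 3, "y": 0, "z": 0, "ax": 0, "ay": 0, "az": 0}, {"gripper": 1, "x": 0, "y": 0, "z": 0, "ax": 0, "ay": 0, "az": 0}, {"gripper": 1, "x": 0, "y": 0, "z": 0, "ax": 0, "ay": 0, "az": 0}]}}

```text
clock: 12.13
position: [504.9, -201.8, 192.0]
ee_rot: [0.716, -0.698, -0.0, -0.0]
contact_force: [-0.2, 0.9, -0.7]
gripper_width: -0.1
grasp_force: 0.0
```

Run:
```python
from h import *
im,W,m=cloud('top'); g=W[...,2]
c=np.cos(.0275);q=np.sin(.0275); d=W-[591,160,0]
lx=c*d[...,0]+q*d[...,1]; ly=-q*d[...,0]+c*d[...,1]
t=(abs(lx+3)<88)&(abs(ly)<34)&(g>58)&(g<72)
Q=W[t]; print(cv2.minAreaRect(Q[:,:2].astype(np.float32)))
A=np.c_[lx[t],ly[t],np.ones(t.sum())]; print('tube plane',np.linalg.lstsq(A,g[t],rcond=None)[0])
l=(abs(lx)<5)&(ly<-160)&(ly>-236)&(g>60); print('grip z(y)',np.polyfit(ly[l],g[l],1),np.median(g[l]),l.sum())
im2,_,_=cloud('side')
cv2.imwrite('pics/end.png',np.hstack([cv2.resize(i[...,::-1],(400,380),interpolation=cv2.INTER_CUBIC) for i in (im[135:240,185:300],im2[130:270,200:350])]))
```

```text
((587.5875854492188, 159.85369873046875), (170.83335876464844, 60.0822868347168), 1.5744308233261108)
tube plane [ 1.41581716e-03 -5.41949557e-04  6.47328810e+01]
grip z(y) [6.11900830e-02 1.11638474e+02] 101.0406121692206 52
```

View pics/end.png

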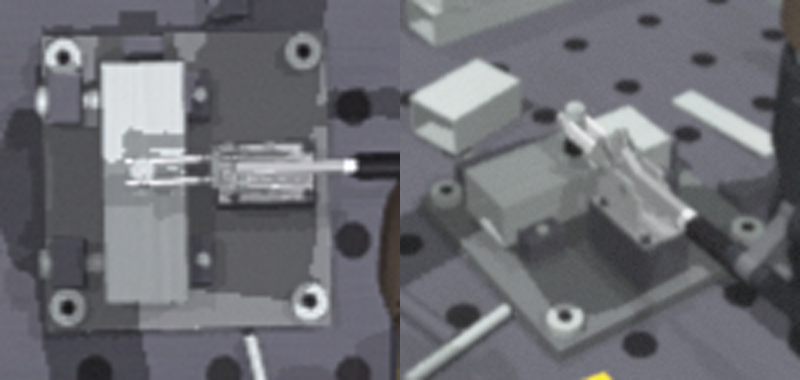

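The final view shows the clamp arm lying over the middle of the tube, with its cap at left panel (145,170). The lever is level (grip top about 101 mm) and the tube's top is level at 64.7 mm. I'm handing in.

```bash
python3 -c "
from bench import arm
print(arm.job_done())"
```

```text
the job is handed in; nothing more can be done
None
```

I pressed the tube home until both ends felt solid with the clamp still open, then pushed the lever down to its stop; the last check showed the tube level and clamped, and the job is handed in, with no verdict reported back.

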